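# Crack open the sealed rod case and hold it

### The arm

A 7-joint arm with a two-finger parallel gripper is mounted at the origin on the work surface. World frame = base frame: x ahead of the robot, y to its left, z up, the work surface at z = 0. Lengths are in m, angles in rad, forces in N, time in s.
With the tool pointing down it reaches from about 0.4 to 0.85 m from the base axis. Payload 10.4 kg.
Tool frame: the origin (TCP) lies at the very end of the fingers, on their centre line; the grasp point (between the pads) lies 19 mm behind it; z points along the fingers, y is the direction in which the jaws open and shut (so a half turn about z gives the same grasp; the last joint's range is limited). The gripper opens to 85 mm and grips with 20 to 120 N. Pads are 22 mm wide; open, the fingers measure 114 mm over their backs; the gripper's body (76 mm by 85 mm) begins 54 mm behind the grasp point. The pads swing forward as they close: fully open they stand 13 mm farther back than shut.
Start: joints at [1.257, 0.332, -0.065, 1.46, 0.022, 1.35, -0.088], TCP at [0.179, -0.599, 0.231] pointing down, gripper open.
Joint ranges: [-2.6, 2.6], [-0.5, 2.12], [-1.47, 1.34], [0.16, 2.42], [-1.27, 4.41], [0.06, 2.06], [-2.6, 2.6]. Speed limits (rad/s): [2.22, 2.22, 2.79, 2.79, 3.14, 3.14, 3.14].

### API

Orientations are given as a unit quaternion [x, y, z, w].
In Python, from workcell import arm gives the robot as it stands.
- The arm moves only by the tool arm_command, never from a script. Its argument "deltas" is text: rows parted by semicolons, each of 7 numbers parted by spaces: the turn, a rotation vector about the tool's x, y, z in degrees, then the shift along the tool's x, y, z in m, then the opening, from 0 (shut) to 1 (fully open). A call has 1 to 12 rows; each row is the pose to reach, as a shift and turn from the pose commanded when the call began, along the tool's axes at that moment; what a row does not reach only later rows make up. A row lasts 1/10 s, in which the tool goes at most 50 mm and 8.59 degrees, less where a joint would pass 70% of its speed; a pose out of reach is approached as far as the arm can. A call with a gripper value outside its range is refused whole. The fingers move at their own pace and stop on an object; the grip force is fixed at half the most. Time passes only in rows, so rows that repeat a pose let the fingers close. It gives the time, the measured TCP pose, the force and the opening at its end, in the units of the state.
- arm.state(): the state, without advancing time (a new reading comes with each control period).
- arm.capture(name): name is "side" or "top" or "wrist"; returns the picture (384x512x3 uint8, red, green, blue); there is no depth.
- arm.calibration(name): a dict with "fx", "fy", "cx", "cy" (pixels), "rvec" (rotation vector, rad) and "tvec" (3), from world to camera coordinates, as OpenCV has them. Camera axes: x right, y down, z forward; pixel columns grow to the right and rows downward; lengths in m; the calibration is good to about 2 mm. A picture is of the moment at which its call begins: read the wrist's pose just before it. calibration takes no time and is no camera call; for the wrist camera it gives the pose at the moment of the call.
- arm.hand_in(): hands the job in, once; it reports no verdict.
The state is a dict: "t": time; "joint_positions": joint angles; "joint_vel": joint speeds; "tau": joint torques, N m; "tool_pos": TCP position; "eef_rot": TCP orientation; "contact_force": force on the tool from outside, world axes, zero at the start; "wrist_torque": the same for the moment, N m; "opening": finger opening in m.
Only numpy, scipy, OpenCV 4.12 (cv2) and the standard library are available. Lean on these libraries where they do the work, as an engineer would, in place of code of your own. Each camera call takes 0.05 s, during which the arm holds its last target.

### The job

The welding-rod case on the bench is latched and its rubber seal is stuck. Press the red latch lever down until it clicks and stays down by itself, then take the lid by its bar handle, break it free of the seal without letting it fly wide open, and hold it still about 30 mm open at its front edge. Finish while still holding it like that, with the lever left down, and leave the other things on the bench where they are.

Things in the scene. Friction and masses are not known exactly. Their poses are not given: they have to be found in the camera images.
- case: Blue steel welding-rod case, 200 (x) by 380 (y) by 110 mm high, fixed to the bench; origin at the centre of its underside, x axis from its front (latch side, facing the robot) to its back (hinge side), y along its length, z up. A grey lid (204 by 390 by 12 mm) lies on its rim, hinged along the back.
- lid (a joint): Angle of the lid, rad: 0 shut, grows as the front of the lid rises. At 0.14 the front edge stands 30 mm above shut (214 mm from the hinge line). A hook on the latch lever locks it while the lever is up. Unlocked, the sticky seal needs about 15 to 20 N upward at the handle; the resistance is greatest at the start, is gone after about 8 mm of lift, and then only the lid's weight (about 4 N at the handle) pulls it shut; it sinks shut if let go.
- lid_handle (a point): Centre of the round steel bar handle on the lid: bar 14 mm thick, 130 mm long, along the case's y axis, on two posts 120 mm apart; its axis is 36 mm above the lid's top, 150 mm in front of the hinge line and 49 mm above it (lid shut). Free above and on both sides. Moves with the lid; axes as the case's when shut.
- lid_hinge (a point): Middle of the lid's hinge line, on the back upper edge of the case, 110 mm above the bench; the line runs along y.
- lid_edge (a point): Front end of the steel lip in the middle of the lid's front edge, 214 mm in front of the hinge line; moves with the lid.
- lever (a joint): Angle of the red latch lever, rad: 0 up (sprung, locks the lid), grows as its pad is pressed down. Pressing takes up to about 5 N at the pad; past about 0.30 it snaps on by itself and the detent keeps it at about 0.41 when released (pad about 38 mm lower than up); end stop at 0.48 (44 mm).
- lever_pad (a point): Middle of the top face of the lever's red pad, 34 (x) by 46 (y) by 6 mm, sticking out of the front of the case; 95 mm in front of the lever's pivot, level and 95 mm above the bench when up. Moves with the lever; its axes are the case's when up. A red upright hook, 34 mm high, stands at the pivot.
- collar: Bystander: dark steel pipe collar, 72 mm across, 40 mm high; origin at the centre of its underside. Leave alone.
- tape: Bystander: white tape measure, 68 by 64 by 34 mm; origin at the centre of its underside. Leave alone.
- flange: Bystander: steel flange, 84 mm across, 26 mm high; origin at the centre of its underside. Leave alone.
- hammer: Bystander: hammer 280 mm long lying beside the case; origin at its underside below the middle. Leave alone.

How it is judged:
By the outcome, as a careful person would: the job done as asked, in the order asked, and still so for the second after the job is handed in, while the arm keeps its last pose, push and grip.
It also fails if it takes over 51 s, if anything falls off the work surface, if the arm or the gripper's body presses on something with over 40 N, if the wrist force passes 120 N, or if a joint passes its speed limit or range.

## Working session

There is one attempt and no reset: what is moved stays moved. The work goes in short steps, Python scripts to look and compute and a tool call to move; the robot and the scene stay as the last step left them, time stands still between calls to the robot, and variables do not carry over. Pictures are saved under pics/ and viewed, and the job is handed in when it is done.

Besides the shell and the picture viewer there is one more tool, called after "Request:" as name(argument=value, ...), one argument or row to a line, values as JSON. arm_command: Moves the arm, as the interface text tells. Its arguments: {"type":"object","properties":{"deltas":{"type":"string"}},"required":["deltas"]}

```bash
mkdir -p pics; ls; python3 - <<'E'
from workcell import arm
import cv2
s=arm.state()
print({k:(v if isinstance(v,float) else [round(float(x),3) for x in v]) for k,v in s.items() if k!='opening'},s['opening'])
for n in ["side","top"]:
    im=arm.capture(n); cv2.imwrite(f"pics/{n}0.png",im[:,:,::-1]); print(arm.calibration(n))
E
```

```text
pics
{'t': 0.0, 'joint_positions': [1.257, 0.333, -0.065, 1.461, 0.022, 1.35, -0.089], 'joint_vel': [-0.001, 0.0, 0.002, 0.001, 0.0, 0.0, 0.002], 'tau': [0.001, -62.546, 0.05, -39.161, 0.016, 0.01, -0.0], 'tool_pos': [0.179, -0.598, 0.231], 'eef_rot': [0.989, 0.145, -0.0, -0.001], 'contact_force': [-0.193, 1.021, -0.215], 'wrist_torque': [-0.022, -0.014, -0.016]} 0.08534712948499305
{'fx': 490.0224044551217, 'fy': 490.0224044551217, 'cx': 252.93522381597208, 'cy': 191.58518398123098, 'rvec': array([ 2.04123873, -0.365935  ,  0.19750191]), 'tvec': array([-0.59701549,  0.23754706,  0.98075968])}
{'fx': 400.0513790707475, 'fy': 400.0513790707475, 'cx': 259.9726233827965, 'cy': 191.3209878886731, 'rvec': array([ 2.1330791 , -2.10551492,  0.19141749]), 'tvec': array([0.00730959, 0.65272363, 0.93085175])}
```

View pics/side0.png

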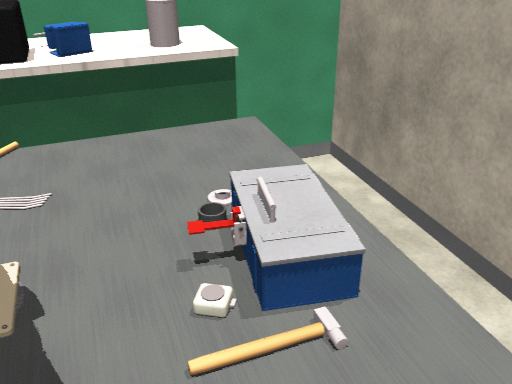

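View pics/top0.png

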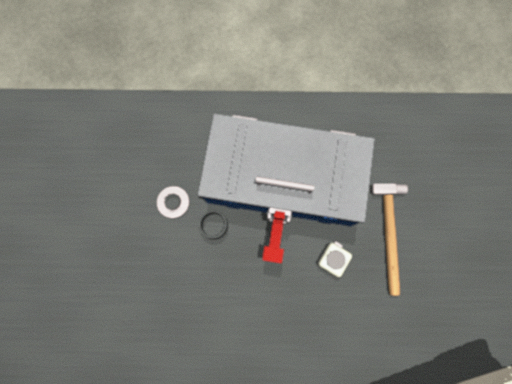

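```bash
python3 - <<'E'
import cv2
a=cv2.imread('pics/top0.png')[100:280,190:390]; cv2.imwrite('pics/topc.png',cv2.resize(a,None,fx=4,fy=4,interpolation=cv2.INTER_CUBIC)[:600])
a=cv2.imread('pics/top0.png')[170:280,190:350]; cv2.imwrite('pics/topd.png',cv2.resize(a,None,fx=5,fy=5,interpolation=cv2.INTER_CUBIC))
a=cv2.imread('pics/side0.png')[155:305,180:370]; cv2.imwrite('pics/sidec.png',cv2.resize(a,None,fx=4,fy=4,interpolation=cv2.INTER_CUBIC))
E
```

```text
(no output)
```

View pics/topc.png

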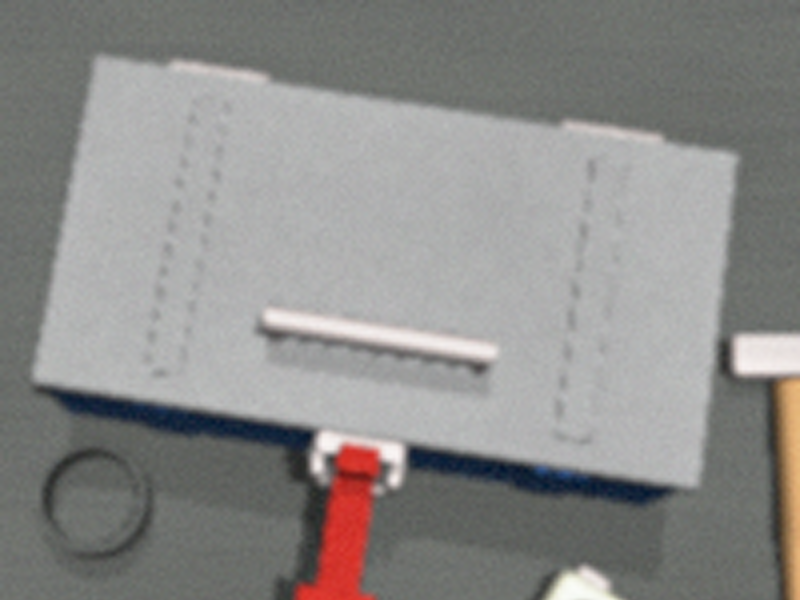

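View pics/topd.png

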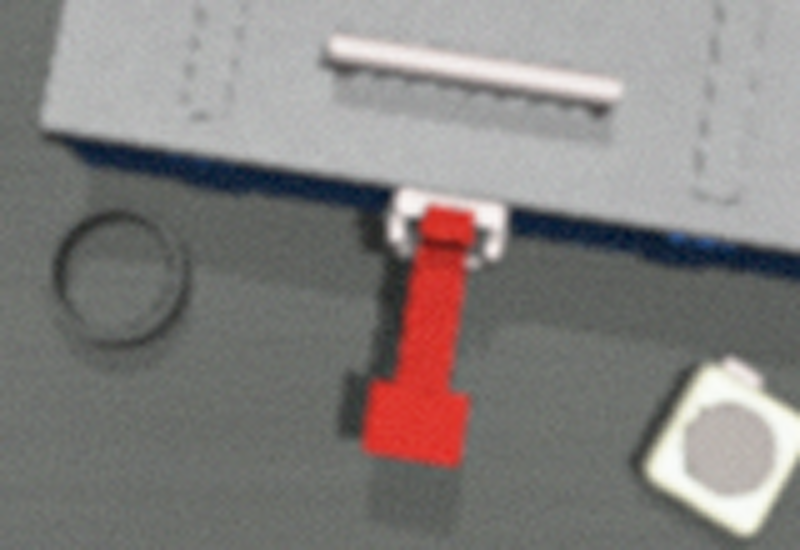

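View pics/sidec.png

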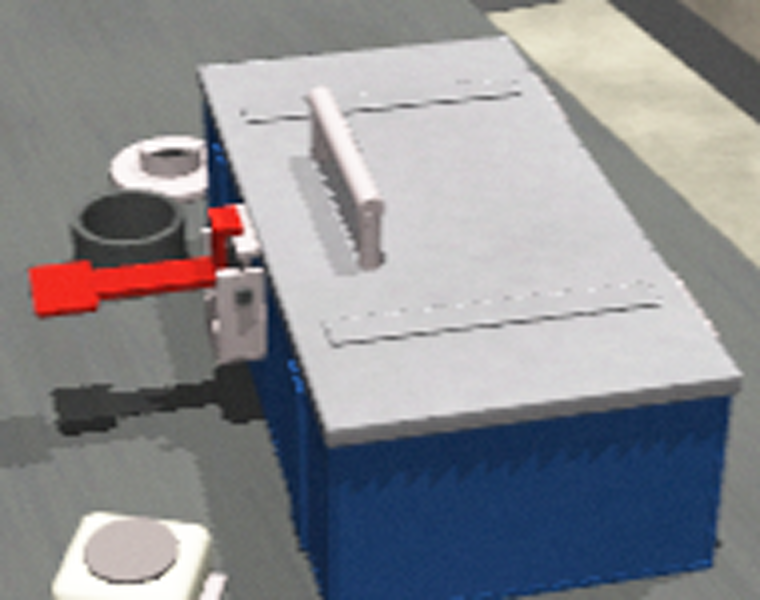

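```bash
cat > h.py <<'E'
import numpy as np,cv2
from scipy.optimize import least_squares
from workcell import arm
def proj(c,P):
    K=np.array([[c['fx'],0,c['cx']],[0,c['fy'],c['cy']],[0,0,1.]])
    return cv2.projectPoints(np.array(P,float).reshape(-1,3),np.array(c['rvec']),np.array(c['tvec']),K,None)[0].reshape(-1,2)
def tri(ct,pt,cs,ps,z=None):
    r=least_squares(lambda X:np.r_[(proj(ct,X)-pt).ravel(),(proj(cs,X)-ps).ravel()],[0.6,0,0.1]); return r.x,r.fun
def zpt(c,p,z):
    r=least_squares(lambda X:(proj(c,[X[0],X[1],z])-p).ravel(),[0.6,0]); return r.x
E
python3 - <<'E'
from h import *
ct=arm.calibration('top');cs=arm.calibration('side')
T={'LB':(214,114.25),'RB':(374.5,138.75),'LF':(198.5,195.5),'RF':(364.5,221.75)}
S={'LB':(307,164.5),'RB':(365.2,250),'LF':(229.75,171.5),'RF':(262.5,264.2)}
for k in T: print(k,tri(ct,T[k],cs,S[k]), zpt(ct,T[k],.123))
print('h',zpt(ct,(255.5,180.25),.159),zpt(ct,(314.2,188.25),.159), zpt(cs,(259.5,178),.166),zpt(cs,(273,205.5),.166))
print('pad',zpt(ct,(273.2,254.8),.095),zpt(cs,(195.7,226),.095),tri(ct,(273.2,254.8),cs,(195.7,226)))
loc={'LB':(.102,.195),'RB':(.102,-.195),'LF':(-.102,.195),'RF':(-.102,-.195)}
def w(p,l,z):
    c,s=np.cos(p[2]),np.sin(p[2]);return [p[0]+c*l[0]-s*l[1],p[1]+s*l[0]+c*l[1],z]
def res(p):
    r=[]
    for k in T:
        r+=[*(proj(ct,w(p,loc[k],.123))[0]-T[k]),*(proj(cs,w(p,loc[k],.123))[0]-S[k])]
    for l,t,s_ in [((-.05,.065),(255.5,180.25),(259.5,178)),((-.05,-.065),(314.2,188.25),(273,205.5))]:
        r+=[*(proj(ct,w(p,l,.159))[0]-t),*(proj(cs,w(p,l,.166))[0]-s_)]
    for l,t,s_ in [((p[3],p[4]),(273.2,254.8),(195.7,226))]:
        r+=[*(proj(ct,w(p,l,.095))[0]-t),*(proj(cs,w(p,l,.095))[0]-s_)]
    return np.array(r)
f=least_squares(res,[.65,0,0,-.2,0],loss='soft_l1');print(f.x,np.round(res(f.x),1))
p=f.x;print('handle',w(p,(-.05,0),.159),'pad',w(p,p[3:],.095),'hinge',w(p,(.1,0),.11))
for n,l in [('collar',(214,226)),('flange',(173,202)),('tape',(335.5,260))]: print(n,zpt(ct,l,.03))
E
```

```text
LB (array([0.83108719, 0.12890624, 0.1202902 ]), array([ 0.12840741, -0.4214931 , -0.44948736,  0.15155279])) [0.82893236 0.12881796]
RB (array([ 0.77233114, -0.25626053,  0.12009881]), array([-0.02736506,  0.08337312,  0.06610669, -0.0253389 ])) [ 0.77157319 -0.25550056]
LF (array([0.63010966, 0.15760339, 0.12337371]), array([ 0.09122665, -0.39287194, -0.43007966,  0.08505009])) [0.62924714 0.15783788]
RF (array([ 0.57371148, -0.22597563,  0.11853759]), array([ 0.01932582, -0.07923016, -0.06393383,  0.01406943])) [ 0.57301142 -0.22479298]
h [0.65921739 0.02529247] [ 0.64253013 -0.10613009] [0.65935338 0.01740838] [ 0.64159456 -0.10863007]
pad [ 0.49638242 -0.01730369] [ 0.49771251 -0.01666843] (array([ 0.49699141, -0.01740825,  0.0955218 ]), array([ 0.05278063, -0.27153344, -0.25763756,  0.03255083]))
[ 0.70104069 -0.04939092 -0.14853399 -0.20651235  0.00162969] [ 0.2 -0.7 -0.4 -0.7  0.7 -0.6  0.8 -1.  -0.3  0.1 -0.9  0.1  1.1  0.8
 -1.1 -1.3  1.3 -0.9  0.  -1.   0.1  0.2 -0.3 -0.6 -0.  -0.3 -0.2  0.2]
handle [np.float64(0.6515912313906065), np.float64(-0.04199150099321057), 0.159] pad [np.float64(0.49704340313857276), np.float64(-0.017217736261590608), 0.095] hinge [np.float64(0.7999395953430843), np.float64(-0.06418976472313195), 0.11]
collar [0.56813965 0.13077787]
flange [0.62808723 0.23762174]
tape [ 0.48773759 -0.1733402 ]
```

```bash
cat >> h.py <<'E'
from scipy.spatial.transform import Rotation as R
def st():
    s=arm.state(); r=R.from_quat(s['eef_rot']); M=r.as_matrix()
    print('t',round(s['t'],2),'pos',np.round(s['tool_pos'],4),'y_ang',round(np.degrees(np.arctan2(M[1,1],M[0,1])),1),'z',np.round(M[:,2],3),'F',np.round(s['contact_force'],1),'open',round(s['opening'],4),'q',np.round(s['joint_positions'],2))
    return s,M
def delta(pos,yang,tilt=0):
    s,M=st(); y=np.array([np.cos(yang),np.sin(yang),0]); z=np.array([0,0,-1.]); x=np.cross(y,z)
    G=np.c_[x,y,z]
    print('rot deg',np.round(R.from_matrix(M.T@G).as_rotvec(degrees=True),2),'shift',np.round(M.T@(np.array(pos)-s['tool_pos']),4))
E
python3 -c "
from h import *
delta([.495,-.017,.16],-.1485)"
```

```text
t 0.1 pos [ 0.1791 -0.5985  0.2306] y_ang -73.3 z [-0.     0.001 -1.   ] F [ 0.4  0.3 -0.1] open 0.0854 q [ 1.26  0.33 -0.06  1.46  0.02  1.35 -0.09]
rot deg [-7.000e-02 -4.000e-02 -6.483e+01] shift [ 0.4694 -0.4663  0.0712]
```

Request:
arm_command(
  deltas="0 0 -3 0.02 -0.02 0 0;0 0 -7 0.05 -0.05 0 0;0 0 -11 0.08 -0.08 0 0;0 0 -15 0.11 -0.11 0 0;0 0 -20 0.14 -0.14 0 0;0 0 -25 0.17 -0.17 0 0;0 0 -30 0.2 -0.2 0 0;0 0 -34 0.23 -0.23 0.01 0;0 0 -38 0.26 -0.26 0.01 0;0 0 -42 0.29 -0.29 0.01 0;0 0 -46 0.32 -0.32 0.01 0;0 0 -50 0.34 -0.34 0.01 0",
)

```text
t: 1.3
tool_pos: [0.4084, -0.1727, 0.2213]
eef_rot: [0.834, 0.552, 0.0, 0.0]
contact_force: [0.9, -0.9, -0.9]
opening: 0.0
```

```bash
python3 -c "
from h import *
delta([.495,-.017,.16],-.1485)"
```

```text
t 1.3 pos [ 0.4084 -0.1727  0.2213] y_ang -23.0 z [ 0.  0. -1.] F [ 0.9 -0.9 -0.9] open 0.0 q [ 0.84 -0.04 -0.52  1.9  -0.02  1.28 -0.08]
rot deg [ 1.000e-02 -0.000e+00 -1.452e+01] shift [0.1771 0.0188 0.0613]
```

Request:
arm_command(
  deltas="0 0 -3 0.03 0.003 0.01 0;0 0 -6 0.06 0.006 0.02 0;0 0 -9 0.09 0.01 0.03 0;0 0 -12 0.12 0.013 0.04 0;0 0 -14.5 0.15 0.016 0.05 0;0 0 -14.5 0.177 0.019 0.061 0;0 0 -14.5 0.177 0.019 0.061 0;0 0 -14.5 0.177 0.019 0.061 0",
)

```text
t: 2.1
tool_pos: [0.4947, -0.0202, 0.1598]
eef_rot: [0.759, 0.651, -0.0, -0.001]
contact_force: [-0.1, -1.6, 1.3]
opening: -0.0
```

```bash
python3 -c "
from h import *
delta([.497,-.017,.052],-.1485)
a=arm.capture('side');cv2.imwrite('pics/s1.png',a[:,:,::-1])"
```

```text
t 2.1 pos [ 0.4947 -0.0202  0.1598] y_ang -8.8 z [-0.001  0.    -1.   ] F [-0.1 -1.6  1.3] open -0.0 q [ 0.61  0.16 -0.71  1.86  0.12  1.16 -0.29]
rot deg [-0.07 -0.01 -0.26] shift [0.0035 0.0019 0.1078]
```

View pics/s1.png

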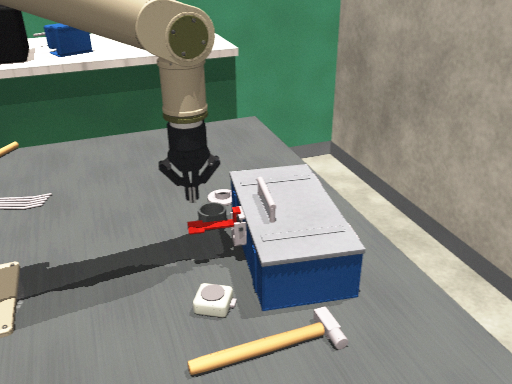

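The shut fingertips (192,198) stand above the red pad (197,227). Next I press down.

Request:
arm_command(
  deltas="0 0 0 0.003 0.002 0.03 0;0 0 0 0.003 0.002 0.055 0;0 0 0 0.003 0.002 0.062 0;0 0 0 0.003 0.002 0.068 0;0 0 0 0.003 0.002 0.074 0;0 0 0 0.003 0.002 0.08 0;0 0 0 0.003 0.002 0.086 0;0 0 0 0.003 0.002 0.092 0;0 0 0 0.003 0.002 0.098 0;0 0 0 0.003 0.002 0.104 0;0 0 0 0.003 0.002 0.107 0;0 0 0 0.003 0.002 0.107 0",
)

```text
t: 3.35
tool_pos: [0.4971, -0.0177, 0.0528]
eef_rot: [0.759, 0.651, -0.0, -0.0]
contact_force: [-1.2, 0.4, 0.8]
opening: 0.0002
```

```bash
python3 -c "
from h import *
st()
a=arm.capture('side');cv2.imwrite('pics/s2.png',cv2.resize(a[140:290,150:350,::-1],None,fx=4,fy=4))"
```

```text
t 3.35 pos [ 0.4971 -0.0177  0.0528] y_ang -8.8 z [-0.001  0.    -1.   ] F [-1.2  0.4  0.8] open 0.0002 q [ 0.55  0.32 -0.68  1.95  0.24  0.95 -0.4 ]
```

View pics/s2.png

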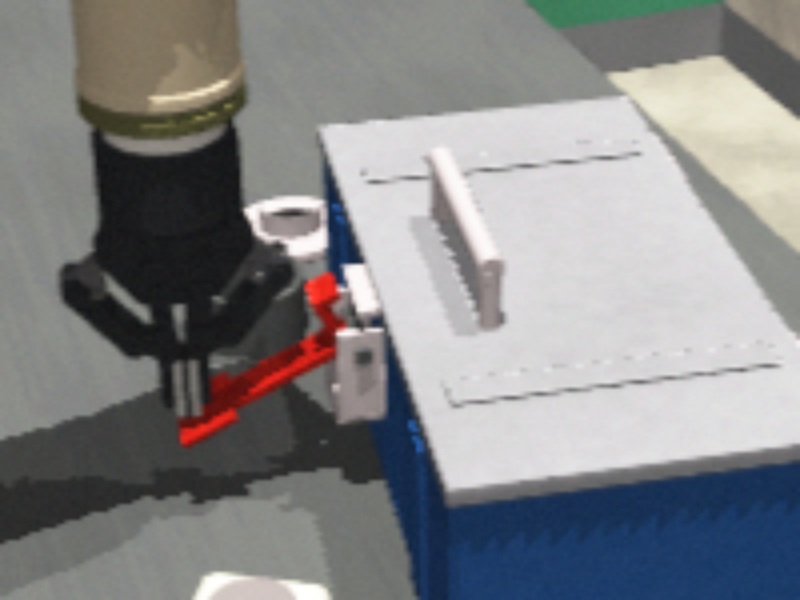

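The lever is down and the pad sits under the fingertips. I'll lift off, check that it stays down, and move over the handle.

Request:
arm_command(
  deltas="0 0 0 0 0 -0.02 0;0 0 0 0 0 -0.06 0;0 0 0 0 0 -0.1 0;0 0 0 0 0 -0.14 0;0 0 0 0 0 -0.17 0;0 0 0 0 0 -0.17 1;0 0 0 0 0 -0.17 1",
)

```text
t: 4.1
tool_pos: [0.4977, -0.0179, 0.2237]
eef_rot: [0.76, 0.65, 0.0, 0.001]
contact_force: [0.2, -0.4, -0.1]
opening: 0.0281
```

```bash
python3 -c "
from h import *
delta([.6515,-.042,.222],-.1485)
a=arm.capture('side');cv2.imwrite('pics/s3.png',cv2.resize(a[140:290,150:350,::-1],None,fx=4,fy=4))"
```

```text
t 4.1 pos [ 0.4977 -0.0179  0.2237] y_ang -8.8 z [ 0.001 -0.001 -1.   ] F [ 0.2 -0.4 -0.1] open 0.0281 q [ 0.62  0.11 -0.72  1.77  0.08  1.29 -0.27]
rot deg [ 0.07  0.02 -0.34] shift [-1.000e-04  1.557e-01  1.900e-03]
```

View pics/s3.png

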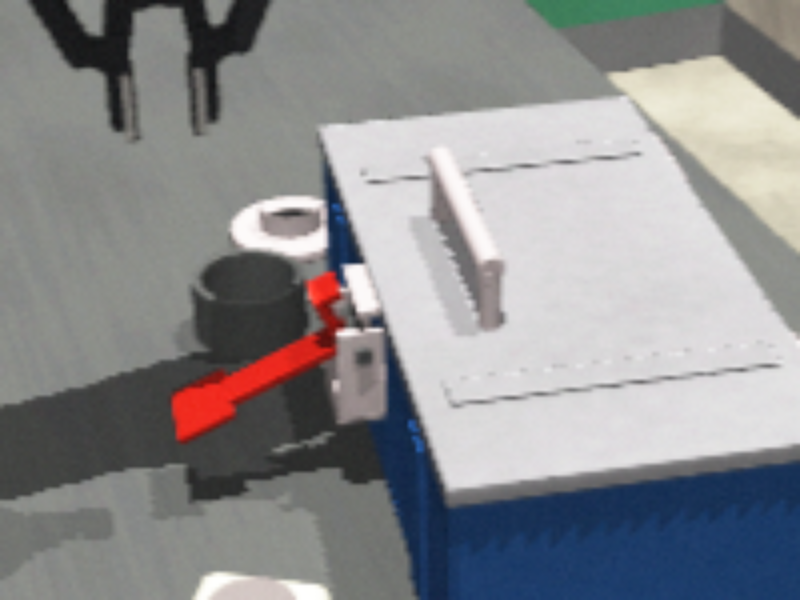

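The lever stays down by itself, with the pad near crop position (205,405) and the hook tilted off the lid. Next I move over the handle.

Request:
arm_command(
  deltas="0 0 0 0 0.03 0 1;0 0 0 0 0.065 0 1;0 0 0 0 0.1 0 1;0 0 0 0 0.135 0 1;0 0 0 0 0.156 0 1;0 0 0 0 0.156 0.002 1;0 0 0 0 0.156 0.002 1;0 0 0 0 0.156 0.002 1",
)

```text
t: 4.95
tool_pos: [0.6507, -0.0415, 0.2206]
eef_rot: [0.759, 0.651, -0.001, -0.0]
contact_force: [0.5, -0.1, -0.1]
opening: 0.0854
```

```bash
python3 -c "
from h import *
delta([.6515,-.042,.142],-.1485)
a=arm.capture('side');cv2.imwrite('pics/s4.png',cv2.resize(a[100:250,180:380,::-1],None,fx=4,fy=4))
a=arm.capture('wrist');cv2.imwrite('pics/w4.png',a[:,:,::-1])
print(proj(arm.calibration('wrist'),[[.6612,.0223,.159],[.642,-.1063,.159]]))
"
```

```text
t 4.95 pos [ 0.6507 -0.0415  0.2206] y_ang -8.8 z [-0.001 -0.    -1.   ] F [ 0.5 -0.1 -0.1] open 0.0854 q [ 0.47  0.48 -0.67  1.37  0.29  1.4  -0.35]
rot deg [-0.08  0.01 -0.29] shift [-0.0003  0.001   0.0786]
[[257.81475762 111.50073715]
 [258.52341825 291.85367238]]
```

View pics/s4.png

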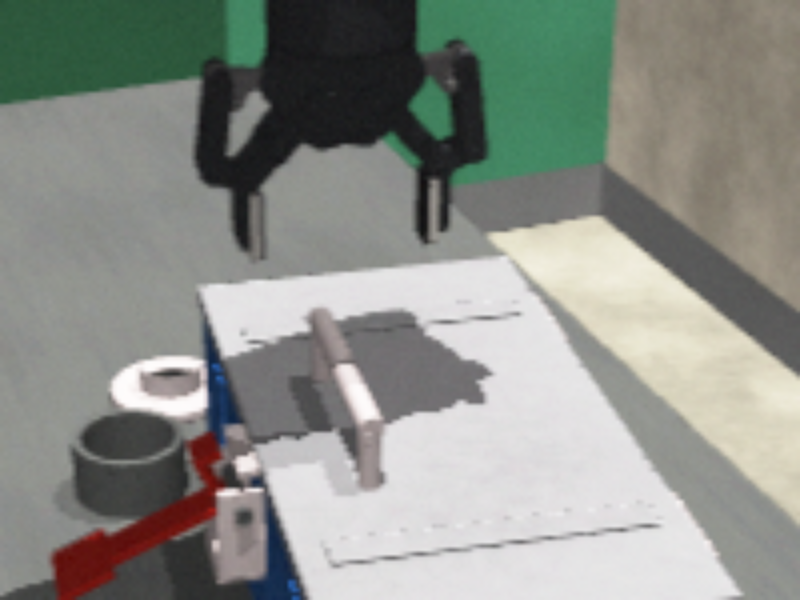

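View pics/w4.png

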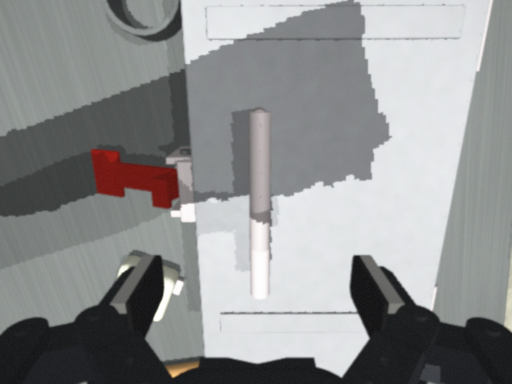

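The bar is seen at (260,110)–(260,297), against a prediction of (258,111)–(258,292), so it is centred to about 1 mm. Next I descend and grip.

Request:
arm_command(
  deltas="0 0 0 0 0.002 0.025 1;0 0 0 0 0.002 0.05 1;0 0 0 0 0.002 0.07 1;0 0 0 0 0.002 0.078 1;0 0 0 0 0.002 0.078 1;0 0 0 0 0.002 0.078 0.4;0 0 0 0 0.002 0.078 0.2;0 0 0 0 0.002 0.078 0;0 0 0 0 0.002 0.078 0;0 0 0 0 0.002 0.078 0;0 0 0 0 0.002 0.078 0;0 0 0 0 0.002 0.078 0",
)

```text
t: 6.25
tool_pos: [0.6526, -0.042, 0.1438]
eef_rot: [0.759, 0.651, -0.001, -0.001]
contact_force: [-7.6, 0.2, 6.7]
opening: 0.0122
```

```bash
python3 -c "
from h import *
s,M=st()
print(s['wrist_torque'])
a=arm.capture('side');cv2.imwrite('pics/s5.png',cv2.resize(a[100:250,180:380,::-1],None,fx=4,fy=4))
H=np.array([.79994,-.0642,.11]);c,sn=np.cos(-.1485),np.sin(-.1485)
p=np.array(s['tool_pos'])-H; rx=c*p[0]+sn*p[1]; rz=p[2]; print(rx,rz)
for th in np.arange(.01,.151,.01):
  C,S=np.cos(th),np.sin(th); print(round(th,2),round(np.degrees(th),2),'ty',round(rx*C+rz*S-rx,4),'tz',round(-(rz*C-rx*S-rz),4))
"
```

```text
t 6.25 pos [ 0.6526 -0.042   0.1438] y_ang -8.8 z [-0.002 -0.    -1.   ] F [-7.6  0.2  6.7] open 0.0122 q [ 0.46  0.54 -0.65  1.46  0.33  1.26 -0.37]
[0.05503136 1.66977447 0.08032709]
-0.14896330332505678 0.033760983937020386
0.01 0.57 ty 0.0003 tz -0.0015
0.02 1.15 ty 0.0007 tz -0.003
0.03 1.72 ty 0.0011 tz -0.0045
0.04 2.29 ty 0.0015 tz -0.0059
0.05 2.86 ty 0.0019 tz -0.0074
0.06 3.44 ty 0.0023 tz -0.0089
0.07 4.01 ty 0.0027 tz -0.0103
0.08 4.58 ty 0.0032 tz -0.0118
0.09 5.16 ty 0.0036 tz -0.0133
0.1 5.73 ty 0.0041 tz -0.0147
0.11 6.3 ty 0.0046 tz -0.0161
0.12 6.88 ty 0.0051 tz -0.0176
0.13 7.45 ty 0.0056 tz -0.019
0.14 8.02 ty 0.0062 tz -0.0205
0.15 8.59 ty 0.0067 tz -0.0219
```

View pics/s5.png

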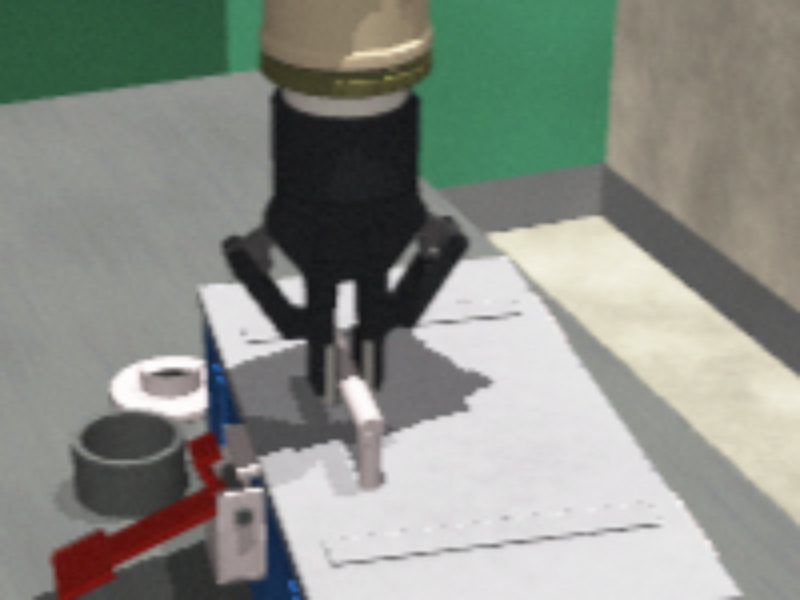

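The bar is gripped at an opening of 12 mm. I lift slowly along the lid's arc.

Request:
arm_command(
  deltas="0 0 0 0 0 -0.001 0;0 0 0 0 0 -0.002 0;0.3 0 0 0 0 -0.003 0;0.6 0 0 0 0 -0.004 0;0.9 0 0 0 0.001 -0.005 0;0.9 0 0 0 0.001 -0.005 0",
)

```text
t: 6.9
tool_pos: [0.6531, -0.0421, 0.1463]
eef_rot: [0.759, 0.651, -0.007, -0.008]
contact_force: [-4.0, 1.7, -20.7]
opening: 0.0119
```

```bash
python3 -c "
from h import *
st()"
```

```text
t 6.9 pos [ 0.6531 -0.0421  0.1463] y_ang -8.8 z [-0.02   0.003 -1.   ] F [ -4.    1.7 -20.7] open 0.0119 q [ 0.46  0.55 -0.65  1.43  0.33  1.29 -0.37]
```

Request:
arm_command(
  deltas="0.2 0 0 0 0 -0.0005 0;0.4 0 0 0 0 -0.001 0;0.6 0 0 0 0 -0.0015 0;0.8 0 0 0 0.0005 -0.002 0;0.8 0 0 0 0.0005 -0.002 0",
)

```text
t: 7.4
tool_pos: [0.6551, -0.0424, 0.1521]
eef_rot: [0.759, 0.65, -0.01, -0.011]
contact_force: [-8.3, 1.2, -4.6]
opening: 0.0117
```

```bash
python3 -c "
from h import *
st()
a=arm.capture('side');cv2.imwrite('pics/s6.png',cv2.resize(a[130:280,180:380,::-1],None,fx=4,fy=4))"
```

```text
t 7.4 pos [ 0.6551 -0.0424  0.1521] y_ang -8.8 z [-0.029  0.004 -1.   ] F [-8.3  1.2 -4.6] open 0.0117 q [ 0.45  0.55 -0.65  1.41  0.33  1.31 -0.37]
```

View pics/s6.png

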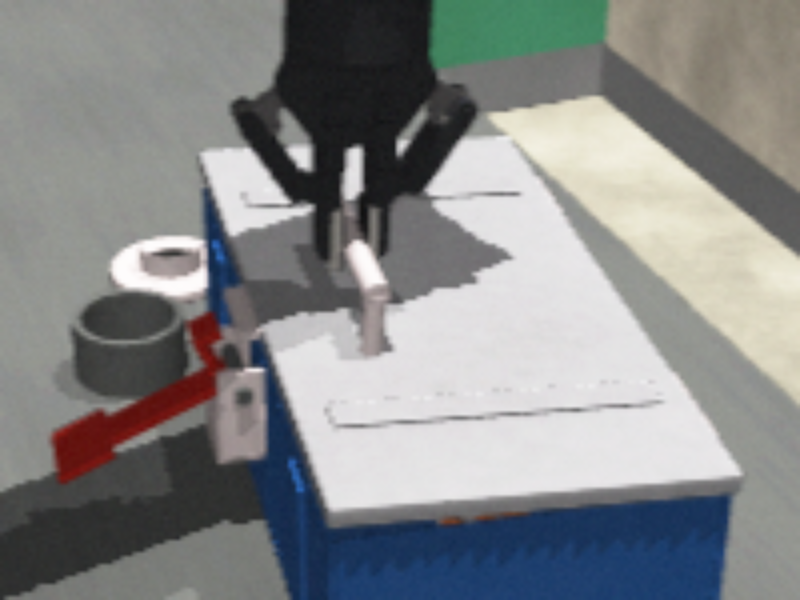

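The seal has broken free, and the lid is about 8 mm up at the handle. I continue gently.

Request:
arm_command(
  deltas="0.6 0 0 0 0.0003 -0.0012 0;1.2 0 0 0 0.0006 -0.0024 0;1.8 0 0 0 0.0009 -0.0036 0;2.4 0 0 0 0.0012 -0.0048 0;3 0 0 0 0.0015 -0.006 0;3.6 0 0 0 0.0018 -0.0072 0;4.2 0 0 0 0.0021 -0.0084 0;4.8 0 0 0 0.0024 -0.0096 0;5.2 0 0 0 0.0027 -0.0108 0;5.6 0 0 0 0.003 -0.0118 0;5.6 0 0 0 0.003 -0.0118 0;5.6 0 0 0 0.003 -0.0118 0",
)

```text
t: 8.65
tool_pos: [0.6588, -0.043, 0.1641]
eef_rot: [0.758, 0.649, -0.041, -0.048]
contact_force: [-6.7, 1.9, -3.8]
opening: 0.0121
```

```bash
python3 -c "
from h import *
s,M=st()
g=np.array(s['tool_pos'])-.019*M[:,2]; print('grasp pt',g)
a=arm.capture('side');cv2.imwrite('pics/s7.png',cv2.resize(a[130:280,180:380,::-1],None,fx=4,fy=4,interpolation=cv2.INTER_CUBIC))
a=arm.capture('top');cv2.imwrite('pics/t7.png',cv2.resize(a[100:280,190:390,::-1],None,fx=3,fy=3))
cs=arm.calibration('side');p=[.70104,-.04939];c,sn=np.cos(-.1485),np.sin(-.1485)
for th in [0,.12,.13,.14,.15,.16]:
  P=[]
  for rx,rz,y in [(-.202,.013,-.195),(-.202,.013,.195),(-.202,.001,-.195),(-.15,.049,-.065),(.002,.013,-.195)]:
    X=rx*np.cos(th)+rz*np.sin(th)+.1;Z=.11+rz*np.cos(th)-rx*np.sin(th)
    P.append([p[0]+c*X-sn*y,p[1]+sn*X+c*y,Z])
  print(th,np.round((proj(cs,P)-[180,130])*4,0).tolist())
"
```

```text
t 8.65 pos [ 0.6588 -0.043   0.1641] y_ang -8.9 z [-0.124  0.019 -0.992] F [-6.7  1.9 -3.8] open 0.0121 q [ 0.41  0.62 -0.63  1.29  0.32  1.46 -0.35]
grasp pt [ 0.66115611 -0.04331675  0.18295197]
0 [[326.0, 532.0], [195.0, 167.0], [326.0, 553.0], [371.0, 312.0], [744.0, 476.0]]
0.12 [[332.0, 488.0], [198.0, 131.0], [329.0, 510.0], [384.0, 280.0], [747.0, 476.0]]
0.13 [[333.0, 484.0], [199.0, 129.0], [329.0, 506.0], [386.0, 278.0], [747.0, 476.0]]
0.14 [[334.0, 480.0], [199.0, 126.0], [330.0, 502.0], [387.0, 275.0], [748.0, 476.0]]
0.15 [[334.0, 477.0], [200.0, 123.0], [331.0, 499.0], [388.0, 272.0], [748.0, 476.0]]
0.16 [[335.0, 473.0], [201.0, 120.0], [331.0, 495.0], [390.0, 270.0], [748.0, 476.0]]
```

View pics/s7.png

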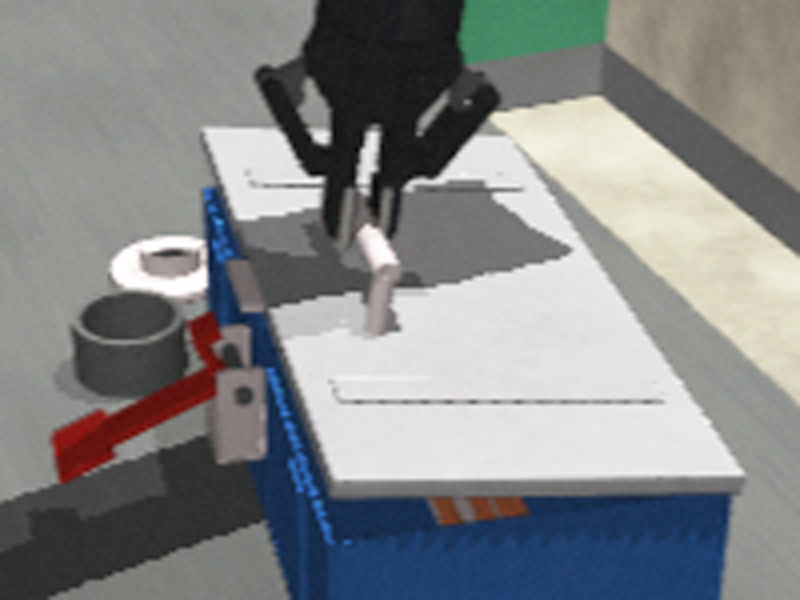

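View pics/t7.png

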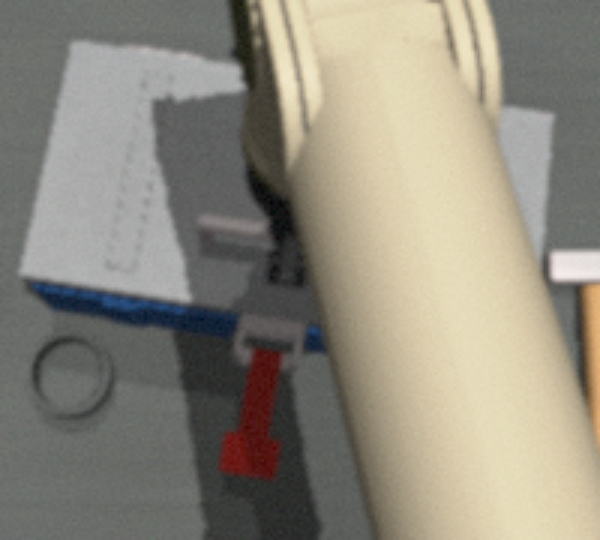

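```bash
python3 -c "
from h import *
st()
a=arm.capture('side')[:,:,::-1]; b=cv2.imread('pics/side0.png')
def cr(i,x,y,w=48,h=36): return cv2.resize(i[y:y+h,x:x+w],(384,288),interpolation=cv2.INTER_CUBIC)
cv2.imwrite('pics/s8.png',np.vstack([np.hstack([cr(b,215,150),cr(a,215,150)]),np.hstack([cr(b,245,235),cr(a,245,235)])]))
st()"
```

```text
t 8.75 pos [ 0.6588 -0.043   0.1641] y_ang -8.9 z [-0.124  0.019 -0.992] F [-8.4  1.9 -4.4] open 0.012 q [ 0.41  0.62 -0.63  1.29  0.32  1.46 -0.35]
t 8.8 pos [ 0.6588 -0.043   0.1641] y_ang -8.9 z [-0.124  0.019 -0.992] F [-7.2  2.5 -3.6] open 0.012 q [ 0.41  0.62 -0.63  1.29  0.32  1.46 -0.35]
```

View pics/s8.png

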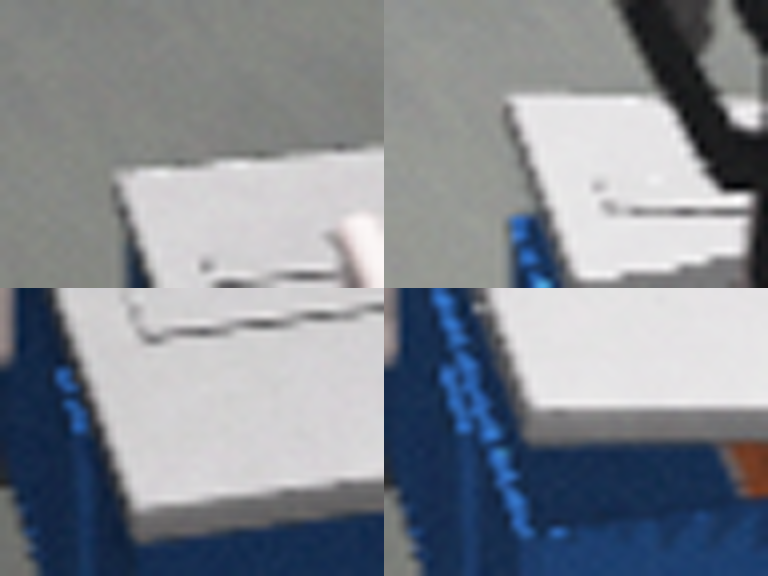

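Against the shut picture, the front corners rose 9.9 px (far) and 12.4 px (near). That puts the lid at about 0.135 rad, or 29 mm open. I nudge it slightly and let it settle.

Request:
arm_command(
  deltas="0.1 0 0 0 0 -0.0004 0;0.2 0 0 0 0 -0.0008 0;0.2 0 0 0 0 -0.0008 0;0.2 0 0 0 0 -0.0008 0;0.2 0 0 0 0 -0.0008 0;0.2 0 0 0 0 -0.0008 0;0.2 0 0 0 0 -0.0008 0;0.2 0 0 0 0 -0.0008 0",
)

```text
t: 9.6
tool_pos: [0.6592, -0.043, 0.165]
eef_rot: [0.758, 0.649, -0.042, -0.049]
contact_force: [-6.1, 1.6, -4.6]
opening: 0.0119
```

```bash
python3 -c "
from h import *
s,_=st();print(np.abs(s['joint_vel']).max())
a=arm.capture('side')[:,:,::-1]; cv2.imwrite('pics/s9.png',a)
def cr(i,x,y,w=48,h=36): return cv2.resize(i[y:y+h,x:x+w],(384,288),interpolation=cv2.INTER_CUBIC)
cv2.imwrite('pics/s10.png',np.hstack([cr(a,215,150),cr(a,245,235)]))
st()"
```

```text
t 9.6 pos [ 0.6592 -0.043   0.165 ] y_ang -8.9 z [-0.127  0.02  -0.992] F [-6.1  1.6 -4.6] open 0.0119 q [ 0.41  0.63 -0.63  1.28  0.32  1.47 -0.35]
0.0028169696991320724
t 9.65 pos [ 0.6592 -0.043   0.165 ] y_ang -8.9 z [-0.127  0.02  -0.992] F [-7.   1.  -4.5] open 0.0117 q [ 0.41  0.63 -0.63  1.28  0.32  1.47 -0.35]
```

View pics/s10.png

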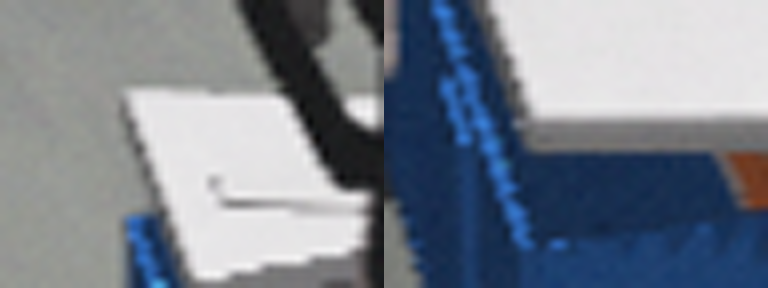

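View pics/s9.png

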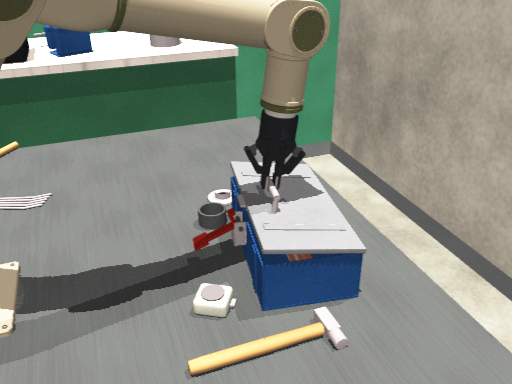

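The corners moved from rows 176 and 221 when shut to about 92 and 118 now (crop scale 8), a rise of about 10.5 and 12.9 px. That is 0.14 rad, or 30 mm. The lever is down at (210,238), the bystanders haven't moved, and the arm is still.

```bash
python3 -c "
from h import *
print(arm.hand_in())"
```

```text
the job is handed in; nothing more can be done
None
```

The job is handed in at about 9.7 s on the clock, with the arm still holding the lid about 30 mm open at its front edge.

- **Lever:** I pressed the red lever with shut fingers until it snapped on. It stayed down after I lifted off, and it was still down in the last picture.
- **Lid:** I gripped the bar handle and broke the seal in small steps; the highest force I read was about 21 N upward. It came free without flying open. I then raised it along its hinge arc.
- **Final checks:** The lid corners rose about 10.5 and 12.9 px in the side view, which matches about 0.14 rad. The handle's measured rise, from the arm, is consistent with that. The arm was still, with about 4.5 N of lid weight at the gripper.
- **Other things on the bench:** The tape measure, collar, flange and hammer look unmoved.
- **Small disagreements:** The fingers read about 12 mm open on the 14 mm bar. A steady sideways force of about 6–7 N remains at the grip, probably because the grip is slightly off the lid's exact arc.

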